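Set the clamp gap on a lab holder with a gauge blade

TASK

Slide the blade of the blue-handled gauge flat into the gap under the white clamp plate until its tip just meets the hidden stop inside, without shoving the stop out of its setting. Let go of the gauge, leave it there, and then gently press the clamp plate down by its red knob until it sits level on the blade. Leave the other things on the bench where they are.

Things in the scene. Friction and masses are not known exactly. Their poses are not given: they have to be found in the camera images.
- gauge: Gauge to use: flat steel blade 138 long x 50 wide x 6 thick with an upright blue grip tab on top. It lies flat, tab up, on a 2 mm blue mat. Origin: underside, below the middle of the tab. x points along the blade to its tip, y across, z up. The blade runs from x = -18 to x = +120 mm. 120 to 225 g. The black line across the blade is only a mark.
- gauge_grip (a point): Middle of the gauge's blue grip tab, 30 mm above the gauge's underside. The tab is 44 long (x), 14 wide (y), from 6 to 46 mm above the underside.
- gauge_tip (a point): Middle of the end face of the blade's tip: 120 mm ahead of the gauge's origin, 3 mm above its underside. The last 10 mm of the blade narrow to 45 wide. Axes as the gauge's.
- holder: Clamp holder fixed to the bench: slate-blue base 110 wide (y), from x = -100 to +105 mm, its flat top (the bed) 30 mm above the bench. Origin: on the bench, below the middle of the gap's mouth; x points level into the gap, y across it, z up. The bed before the mouth is a free apron. Two 12 mm guide rods at x = 41, y = +-44 rise to 92 mm above the bench.
- gap_mouth (a point): Middle of the mouth of the gap, on the bed, 30 mm above the bench. The gap runs to holder x = 91 mm between two steel side rails (inner faces at y = +-27.5, 10 mm tall, x = 1 to 93), under the white clamp plate; a dark hood (x = 84 to 104, top 45 mm above the bench) closes its far end.
- gap_end (a point): Far end of the gap, on the bed, 91 mm from the mouth. Before it, under the plate and hard to see, a brass stop stands on the bed (8 long, 14 wide at y = 0, 11 tall). Its front face is 58 to 79 mm from the mouth, different each time, not reported: find it by touch. Pushed with more than about 20 N it slides back out of its setting.
- clamp_top (a point): Centre of the top of the red press knob (36 diameter, 14 tall) in the middle of the white clamp plate, over holder x = 41, y = 0 mm. z is the plate's normal. 26 mm above the plate's underside, so 62 mm above the bench when the plate sits level on the 6 mm blade. The plate slides up and down on stiff guides: 6 to 10 N of pressing moves it. A crossbar runs beneath the knob to the rods.
- clamp_edge (a point): Middle of the upper front edge of the white clamp plate (84 long, x = -1 to 83, 52 wide, 12 thick; two runners under its sides leave a channel for the stop). The plate rocks up to 0.08 rad about the crossbar; it starts raised 17 to 21 mm above the bed and may be rocked.
- spare_gauge: Spare gauge, same shape but with an orange tab, lying on the bench; leave alone. Origin and axes as the blue gauge's.
- beaker: Glass beaker, 72 diameter, 95 tall, standing; leave alone. Origin: centre of its underside.
- amber_bottle: Amber bottle with blue cap, 70 diameter, 150 tall; leave alone. Origin: centre of its underside.
- jar: Small white jar with green cap, 34 diameter, 50 tall, standing between holder and mat; leave alone. Origin: centre of its underside.
- screwdriver: Yellow-handled screwdriver, 150 long, lying across behind the holder; leave alone.
Things that resemble listed ones, but are neither listed nor needed, are in the scene too. Leave any turquoise or yellow look-alike of the gauge alone.

How it is judged (in metres and radians):
On the way:
1. the blue gauge's blade lies in the gap with its tip at the stop (within 3 mm), let go, while the clamp plate is still up (x of stop_face in the frame of gauge_tip below 0.0035 m and x of gauge_tip in the frame of holder between 0.05 and 0.085 m and y of gauge_tip in the frame of holder between -0.012 and 0.012 m and z of gauge_tip in the frame of holder between 0.029 and 0.037 m and angle between the x axis of gauge and the x axis of holder, either way round below 0.08 rad and angle between gauge's own z axis and vertical below 0.04 rad and z of clamp_top in the frame of holder above 0.067 m and contact force between the fingers and gauge below 0.1 N), for 0.2 s.
At the end, for the whole second after the job is handed in: The blue gauge's blade lies flat in the middle of the gap, on the bed (within 0.04 rad of level, within 0.08 rad of the gap's direction), tip within 3 mm of the stop; the clamp plate is down on the blade (knob top under 63.8 mm above the bench) and level within 0.025 rad; everything is at rest (x of stop_face in the frame of gauge_tip below 0.0035 m and x of gauge_tip in the frame of holder between 0.05 and 0.085 m and y of gauge_tip in the frame of holder between -0.012 and 0.012 m and z of gauge_tip in the frame of holder between 0.029 and 0.037 m and angle between the x axis of gauge and the x axis of holder, either way round below 0.08 rad and angle between gauge's own z axis and vertical below 0.04 rad and z of clamp_top in the frame of holder below 0.0638 m and angle between clamp_top's own z axis and vertical below 0.025 rad and linear speed of gauge below 0.01 m/s); the robot touches nothing.
It fails at once if the stop is shoved more than 3 mm from its setting (distance of stop_face from where it was at the start of the episode above 0.003 m).
It fails at once if the robot presses on the holder or its clamp plate with more than 40 N (contact force between any of the arm, the fingers and holder above 40 N).
It fails at once if another thing on the bench (spare gauge, beaker, bottle, jar, screwdriver) is moved more than 30 mm (distance of any of spare_gauge, beaker, amber_bottle, jar, screwdriver from where it was at the start of the episode above 0.03 m).
It also fails if it takes over 54 s, if anything falls off the work surface, if the arm or the gripper's body presses on something with over 40 N, if the wrist force passes 120 N, or if a joint passes its speed limit or range.

ROBOT

A 6-joint arm with a two-finger parallel gripper is mounted at the origin on the work surface. World frame = base frame: x ahead of the robot, y to its left, z up, the work surface at z = 0. Lengths are in mm, angles in rad, forces in N, time in s.
With the tool pointing down it reaches from about 400 to 925 mm from the base axis. Payload 12.5 kg.
Tool frame: the origin (TCP) lies at the very end of the fingers, on their centre line; the grasp point (between the pads) lies 19 mm behind it; z points along the fingers, y is the direction in which the jaws open and shut (so a half turn about z gives the same grasp; the last joint's range is limited). The gripper opens to 95 mm and grips with 3 to 60 N. Pads are 20 mm wide; open, the fingers measure 119 mm over their backs; the gripper's body (75 mm by 180 mm) begins 59 mm behind the grasp point.
Start: joints at [1.107, 0.491, 1.559, -0, 1.092, -0.106], TCP at [218.868, 585.443, 214.661] pointing down, gripper open.
Joint ranges: [-3.1, 3.1], [-0.84, 2.19], [0.05, 2.79], [-1.13, 4.28], [0.06, 2.93], [-2.69, 2.69]. Speed limits (rad/s): [2.22, 2.22, 2.79, 3.14, 3.14, 3.14].

INTERFACE

Orientations are given as [roll, pitch, yaw] about the fixed x, y, z axes, in that order (R = Rz(yaw) Ry(pitch) Rx(roll)).
In Python, from cell import env gives the robot as it stands.
- The arm moves only by the shell command python3 -m pendant 'ROWS'. ROWS is JSON, a list that holds one entry, the list of rows, each a list of 5 numbers: the opening, from 0 (shut) to 1 (fully open), then the shift along the tool's x, y, z in m, then the turn about the tool's z in rad. A call has exactly 8 rows; each row is the pose to reach, as a shift and turn from the pose commanded when the call began, along the tool's axes at that moment; what a row does not reach only later rows make up. A row lasts 1/10 s, in which the tool goes at most 50 mm and 8.59 degrees, less where a joint would pass 70% of its speed; a pose out of reach is approached as far as the arm can. A call with a gripper value outside its range is refused whole. The fingers move at their own pace and stop on an object; the grip force is fixed at half the most. Time passes only in rows, so rows that repeat a pose let the fingers close, or fill a call up. It gives the time, the measured TCP pose, the force and the opening at its end, in the units of the state.
- env.state(): the state, without advancing time (a new reading comes with each control period).
- env.read_camera(name): name is "scene" or "side" or "wrist"; returns a dict with "image" (400x640x3 uint8, blue, green, red), "range_z" (400x640 float32, mm along the optical axis (not along the pixel's ray), 0 where there is no reading), "fx", "fy", "cx", "cy" (pixels), "rvec" (rotation vector, rad) and "tvec" (3), from world to camera coordinates, as OpenCV has them; the wrist camera has in their place "tool_from_camera" (4x4, takes a point from camera to tool coordinates, whose origin is the TCP and whose axes are the flange's). Camera axes: x right, y down, z forward; pixel columns grow to the right and rows downward; lengths in mm; the calibration is good to about 2 mm. The wrist camera is an equidistant fisheye: a pixel r from the principal point sees the ray r / f radians off the axis. A picture is of the moment at which its call begins: read the wrist's pose just before it.
- env.job_done(): hands the job in, once; it reports no verdict.
The state is a dict: "t": time; "joints": joint angles; "qvel": joint speeds; "tau": joint torques, N m; "eef_pos": TCP position; "tcp_rot": TCP orientation; "ft_force": force on the tool from outside, world axes, zero at the start; "moment": the same for the moment, N m; "opening": opening from 0.0 (shut) to 1.0 (fully open).
Only numpy, scipy, OpenCV 4.12 (cv2) and the standard library are available. Lean on these libraries where they do the work, as an engineer would, in place of code of your own. Each camera call takes 0.05 s, during which the arm holds its last target. There are 200 camera calls.

## Working session

There is one attempt and no reset: what is moved stays moved. The work goes in short steps, Python scripts to look and compute and a shell command to move; the robot and the scene stay as the last step left them, time stands still between calls to the robot, and variables do not carry over. Pictures are saved under pics/ and viewed, about 8 in all and at most 12, crops included, and the job is handed in when it is done.

```bash
ls; mkdir -p pics; cat > h.py <<'E'
import numpy as np, cv2
from cell import env
from scipy.spatial.transform import Rotation as R
def cam(n):
    c=env.read_camera(n); return c
def pts(c):
    """world point for each pixel from range (static cams)"""
    h,w=c['range_z'].shape; v,u=np.mgrid[:h,:w]; z=c['range_z']
    P=np.stack([(u-c['cx'])/c['fx']*z,(v-c['cy'])/c['fy']*z,z],-1)
    Rm=cv2.Rodrigues(np.array(c['rvec'],float))[0]
    return (P-np.array(c['tvec']).reshape(3))@Rm
def save(n,im): cv2.imwrite('pics/'+n,im)
E
python3 - <<'E'
from h import *
for n in('scene','side'):
    c=cam(n); save(n+'0.png',c['image']); np.savez('/tmp/%s0.npz'%n,**{k:np.array(v) for k,v in c.items()})
    print(n,c['fx'],c['rvec'],c['tvec'])
s=env.state(); print(s)
E
```

```text
pics
scene 369.4356808411795 [ 2.36301984  1.07587171 -0.32931042] [-391.74430014 -290.72080106 1194.96111569]
side 456.8881538438494 [ 2.29749521 -0.97733697  0.3201106 ] [-379.5609025   350.65632943 1073.20055116]
{'t': 0.1, 'joints': array([ 1.10740468e+00,  4.91492512e-01,  1.55935259e+00, -1.58093610e-05,
        1.09172832e+00, -1.05604521e-01]), 'qvel': array([-0.00036853, -0.00198554, -0.00107067, -0.00030897, -0.00114385,
       -0.00118836]), 'tau': array([ 1.98283524e-03, -6.13619971e+01, -2.58603072e+01,  6.93438761e-02,
        4.71617072e-02, -6.48378546e-05]), 'eef_pos': array([218.76923152, 585.24241116, 214.13676635]), 'tcp_rot': array([-3.14061587e+00, -8.94365177e-05,  2.78381278e+00]), 'ft_force': array([ 0.26533708, -0.21872214,  0.72714186]), 'moment': array([ 0.01981467, -0.06477595, -0.04824221]), 'opening': 1.0022993861266867}
```

View pics/scene0.png

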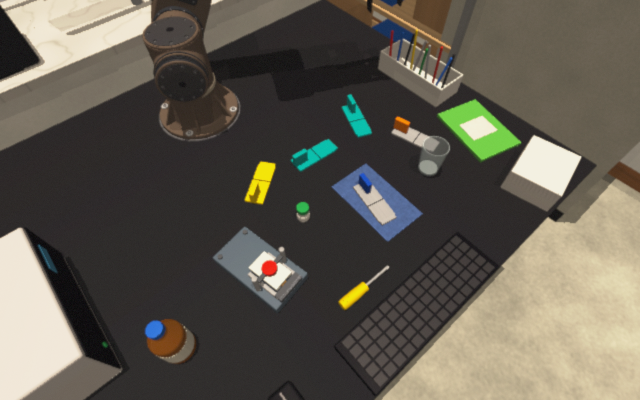

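View pics/side0.png

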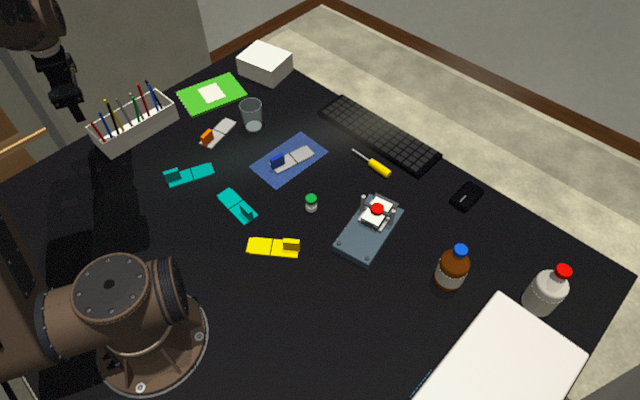

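Scene view: the candidates are the blue tab on the blue mat (370,195), the orange-tab spare (408,130), two turquoise (355,118; 315,155) and a yellow one (262,183). The steel blade with the blue tab on the mat fits. The holder is at (260,267) and the jar at (303,210). Next I measure from both views and make one enlarged crop.

```bash
cat > m.py <<'E'
from h import *
def rect(p):
    (c,s,a)=cv2.minAreaRect(p[:,:2].astype(np.float32)); return np.round(c,1),np.round(s,1),round(a,1)
crops=[]
for n,(gx,gy),(hx,hy) in(('scene',(375,195),(260,267)),('side',(290,160),(372,225))):
    c=dict(np.load('/tmp/%s0.npz'%n)); P=pts(c); hsv=cv2.cvtColor(c['image'],cv2.COLOR_BGR2HSV); h,s,v=[hsv[...,i].astype(int) for i in range(3)]
    ok=c['range_z']>0
    yy,xx=np.mgrid[:400,:640]
    near=lambda x,y,r:(abs(xx-x)<r)&(abs(yy-y)<r)&ok
    print(n,'mat z',np.median(P[near(gx,gy,60)&(h>100)&(h<125)&(s>100)&(P[...,2]<6)],0))
    b=P[near(gx,gy,40)&(P[...,2]>15)&(P[...,2]<70)&(s>150)]; print(' tab',len(b),b.mean(0),b[:,2].max(),rect(b))
    b=P[near(gx,gy,40)&(s<70)&(v>90)&(P[...,2]<20)]; print(' blade',len(b),b.mean(0),rect(b))
    r=P[near(hx,hy,50)&((h<8)|(h>172))&(s>150)]; print(' knob',len(r),r.mean(0),np.median(r[r[:,2]>np.percentile(r[:,2],40)],0),rect(r[r[:,2]>np.percentile(r[:,2],30)]))
    w=P[near(hx,hy,50)&(s<50)&(v>180)]; print(' white',len(w),np.percentile(w[:,2],[5,50,95]),rect(w))
    bd=P[near(hx,hy,60)&(abs(P[...,2]-30)<4)&(s>30)&(h>90)&(h<125)]; print(' bed',len(bd),np.median(bd,0),rect(bd))
    g=P[ok&(h>50)&(h<75)&(s>150)&(P[...,2]>35)&(P[...,2]<60)]; print(' jar',len(g),g.mean(0) if len(g) else '')
    im=c['image'];f=lambda x,y:cv2.resize(im[y-50:y+50,x-50:x+50],(400,400),interpolation=cv2.INTER_CUBIC)
    crops.append(np.hstack([f(gx,gy),f(hx,hy)]))
save('crop1.png',cv2.resize(np.vstack(crops),(600,600)))
E
python3 m.py
```

```text
scene mat z [630.8371075  187.92453938   2.63897308]
 tab 143 [572.75857386 178.65905375  39.61341637] 51.813699415149436 (array([571., 182.]), array([14.5, 44.2]), 76.5)
 blade 795 [629.52728017 167.86433262   8.25193649] (array([618.1, 174.7]), array([ 55.5, 145.5]), 78.1)
 knob 182 [ 616.82640012 -165.50814578   73.99203825] [ 616.29430224 -164.42408974   74.9241727 ] (array([ 616. , -165.2]), array([31. , 30.8]), 53.4)
 white 694 [39.8923504  60.02391179 63.72505298] (array([ 601.4, -108.4]), array([ 96.9, 211.9]), 7.7)
 bed 119 [ 507.45317914 -147.2584505    30.6593888 ] (array([ 578.3, -172.1]), array([200.5, 106.7]), 11.4)
 jar 133 [529.58537949 -78.26411367  50.54281216]
side mat z [602.32905808 183.74603443   1.62934064]
 tab 182 [553.96211644 120.60402351  40.98843116] 54.71112324432275 (array([544.6,  86.8]), array([207.6,  44.3]), 75.2)
 blade 499 [628.14993427 174.91936905   7.81120649] (array([641.3, 242.6]), array([210.7, 144.3]), 74.8)
 knob 128 [ 610.69387119 -167.5664583    72.60768291] [ 612.19458243 -168.67609713   74.2551147 ] (array([ 611. , -167.4]), array([31.8, 32.9]), 86.9)
 white 381 [39.49174584 59.32129528 63.96971784] (array([ 619.8, -165.5]), array([97.9, 93.2]), 10.9)
 bed 1653 [ 536.66661034 -189.93929818   29.8466947 ] (array([ 575. , -175.8]), array([205.7, 110.3]), 10.9)
 jar 104 [510.00519115  12.60388143  49.1535757 ]
```

View pics/crop1.png

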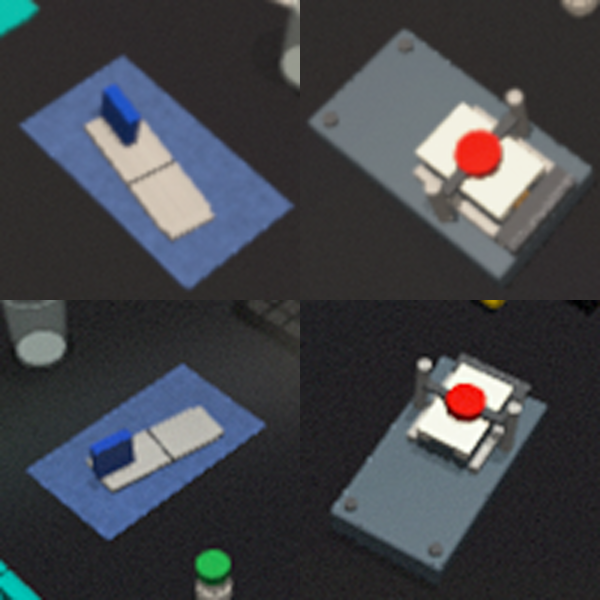

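The crop confirms it: steel blade, blue tab, lying on the blue mat, tip pointing away from the robot. I set off to a point above it. The heading is about -13.5°, so the tool yaw is about 166.5°.

```bash
python3 -m pendant '[[[1,-0.047,-0.025,0,0.02],[1,-0.094,-0.05,0,0.05],[1,-0.14,-0.075,0,0.08],[1,-0.186,-0.1,0,0.1],[1,-0.232,-0.125,0,0.122],[1,-0.278,-0.15,0,0.122],[1,-0.324,-0.175,0,0.122],[1,-0.36,-0.195,0,0.122]]]'
python3 - <<'E'
from h import *
s=env.state();d=np.array([570,183,190])-s['eef_pos'];print(R.from_euler('xyz',s['tcp_rot']).inv().apply(d),np.degrees(s['tcp_rot']))
E
```

```text
t: 0.9
eef_pos: [482.6, 282.1, 214.5]
tcp_rot: [-3.142, -0.0, 2.662]
ft_force: [-0.4, 1.0, -0.8]
opening: 0.997
[-123.24137758  -47.58800249   24.52532544] [-1.79995594e+02 -8.63508376e-03  1.52512061e+02]
```

```bash
python3 -m pendant '[[[1,-0.045,-0.017,0.008,-0.1],[1,-0.085,-0.032,0.016,-0.2],[1,-0.116,-0.045,0.024,-0.244],[1,-0.116,-0.045,0.024,-0.244],[1,-0.116,-0.045,0.024,-0.244],[1,-0.116,-0.045,0.024,-0.244],[1,-0.116,-0.045,0.024,-0.244],[1,-0.116,-0.045,0.024,-0.244]]]'
cat >> h.py <<'E'
def wrist(name=None):
    """image, and world point per pixel"""
    s=env.state(); c=cam('wrist'); h,w=c['range_z'].shape; v,u=np.mgrid[:h,:w]
    x=(u-c['cx'])/c['fx'];y=(v-c['cy'])/c['fy'];r=np.hypot(x,y)+1e-9
    k=np.where(r<1.4,np.tan(np.minimum(r,1.4))/r,0); z=c['range_z']
    P=np.stack([x*k*z,y*k*z,z,np.ones_like(z)],-1)@np.array(c['tool_from_camera']).T
    W=P[...,:3]@R.from_euler('xyz',s['tcp_rot']).as_matrix().T+s['eef_pos']
    if name: save(name,c['image'])
    W[z<=0]=np.nan
    return c['image'],W,s
E
python3 - <<'E'
from h import *
im,W,s=wrist('w1.png'); np.savez('/tmp/w1.npz',im=im,W=W); print(s['eef_pos'],s['tcp_rot'],s['ft_force'])
hsv=cv2.cvtColor(im,cv2.COLOR_BGR2HSV);h,sa,v=[hsv[...,i].astype(int) for i in range(3)]
d=np.hypot(W[...,0]-600,W[...,1]-178)<130
from m import rect
m=d&(sa<70)&(v>90)&(W[...,2]>4)&(W[...,2]<14);print('blade',m.sum(),rect(W[m]),np.median(W[m][:,2]))
m=d&(sa>150)&(h>100)&(h<130)&(W[...,2]>42)&(W[...,2]<56);print('tabtop',m.sum(),rect(W[m]),W[m].mean(0))
E
```

```text
t: 1.7
eef_pos: [563.4, 191.3, 191.0]
tcp_rot: [3.141, 0.0, 2.907]
ft_force: [0.2, 0.4, 0.4]
opening: 0.999
[563.35249757 191.28157624 190.99788105] [3.14127828e+00 4.56201882e-04 2.90702639e+00] [0.1754997  0.39141808 0.42817129]
scene mat z [630.8371075  187.92453938   2.63897308]
 tab 143 [572.75857386 178.65905375  39.61341637] 51.813699415149436 (array([571., 182.]), array([14.5, 44.2]), 76.5)
 blade 795 [629.52728017 167.86433262   8.25193649] (array([618.1, 174.7]), array([ 55.5, 145.5]), 78.1)
 knob 182 [ 616.82640012 -165.50814578   73.99203825] [ 616.29430224 -164.42408974   74.9241727 ] (array([ 616. , -165.2]), array([31. , 30.8]), 53.4)
 white 694 [39.8923504  60.02391179 63.72505298] (array([ 601.4, -108.4]), array([ 96.9, 211.9]), 7.7)
 bed 119 [ 507.45317914 -147.2584505    30.6593888 ] (array([ 578.3, -172.1]), array([200.5, 106.7]), 11.4)
 jar 133 [529.58537949 -78.26411367  50.54281216]
side mat z [602.32905808 183.74603443   1.62934064]
 tab 182 [553.96211644 120.60402351  40.98843116] 54.71112324432275 (array([544.6,  86.8]), array([207.6,  44.3]), 75.2)
 blade 499 [628.14993427 174.91936905   7.81120649] (array([641.3, 242.6]), array([210.7, 144.3]), 74.8)
 knob 128 [ 610.69387119 -167.5664583    72.60768291] [ 612.19458243 -168.67609713   74.2551147 ] (array([ 611. , -167.4]), array([31.8, 32.9]), 86.9)
 white 381 [39.49174584 59.32129528 63.96971784] (array([ 619.8, -165.5]), array([97.9, 93.2]), 10.9)
 bed 1653 [ 536.66661034 -189.93929818   29.8466947 ] (array([ 575. , -175.8]), array([205.7, 110.3]), 10.9)
 jar 104 [510.00519115  12.60388143  49.1535757 ]
blade 3577 (array([620. , 170.9]), array([ 50.6, 138.8]), 78.2) 8.367449659809694
tabtop 472 (array([569.4, 181.5]), array([12.7, 42.9]), 78.7) [568.71112557 181.72982659  48.21163794]
```

View pics/w1.png

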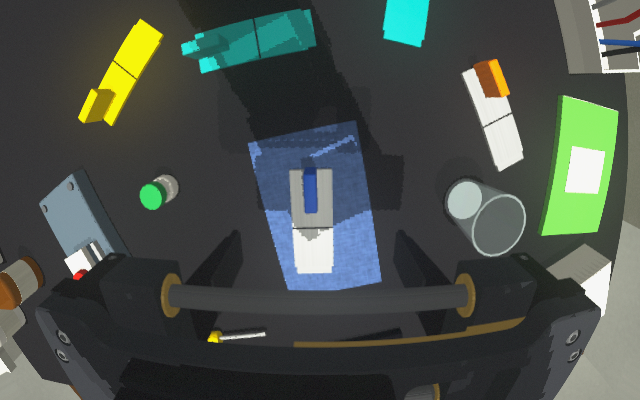

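The wrist view shows the gauge at (311,220), tab at (310,190), with a clean 50.6 x 138.8 mm blade. The origin is ≈(569.7,181.5) and the heading -11.7°. The beaker is at (485,215), so I check its clearance.

```bash
sed -i 's/^for n,(gx/if __name__=="__main__":\n  for n,(gx/' m.py; python3 - <<'E'
import re
t=open('m.py').read().split('crops=[]')[0]; open('m.py','w').write(t)
from h import *
d=np.load('/tmp/w1.npz');W=d['W'];print(W[215,485],W[200,465],W[190,152])
E
python3 -m pendant '[[[1,-0.0084,-0.0081,0.03,-0.03],[1,-0.0084,-0.0081,0.07,-0.03],[1,-0.0084,-0.0081,0.11,-0.03],[1,-0.0084,-0.0081,0.13,-0.03],[1,-0.0084,-0.0081,0.13,-0.03],[1,-0.0084,-0.0081,0.13,-0.03],[1,-0.0084,-0.0081,0.13,-0.03],[1,-0.0084,-0.0081,0.13,-0.03]]]'
```

```text
[656.31958408 391.26588165  24.48058959] [614.65828193 348.70202911  56.48396245] [521.83476777   4.50575896  50.19823762]
t: 2.55
eef_pos: [570.6, 180.8, 62.1]
tcp_rot: [3.141, 0.002, 2.936]
ft_force: [0.8, -0.9, -0.2]
opening: 1.002
```

```bash
python3 -m pendant '[[[1,0,0.0006,0.03,0],[1,0,0.0006,0.048,0],[1,0,0.0006,0.048,0],[0,0,0.0006,0.048,0],[0,0,0.0006,0.048,0],[0,0,0.0006,0.048,0],[0,0,0.0006,0.048,0],[0,0,0.0006,0.048,0]]]'
python3 -m pendant '[[[0,0,0,0,0],[0,0,0,0,0],[0,0,0,0,0],[0,0,0,-0.02,0],[0,0,0,-0.05,0],[0,0,0,-0.09,0],[0,0,0,-0.13,0],[0,0,0,-0.13,0]]]'
python3 - <<'E'
from h import *
s=env.state();print(s['eef_pos'],s['tcp_rot'],s['ft_force'],s['opening'])
im,W,s=wrist('w2.png'); np.savez('/tmp/w2.npz',im=im,W=W,p=s['eef_pos'],r=s['tcp_rot'])
E
```

```text
t: 3.35
eef_pos: [570.3, 181.2, 13.1]
tcp_rot: [3.141, 0.001, 2.936]
ft_force: [0.8, 1.0, 0.6]
opening: 0.639
t: 4.15
eef_pos: [572.2, 181.6, 147.7]
tcp_rot: [3.138, 0.007, 2.936]
ft_force: [0.6, 0.4, 0.7]
opening: 0.014
[572.1787731  181.61638876 147.65749878] [3.13835575 0.0074449  2.9359117 ] [0.59264602 0.44771637 0.74164756] 0.013975121525391845
```

View pics/w2.png

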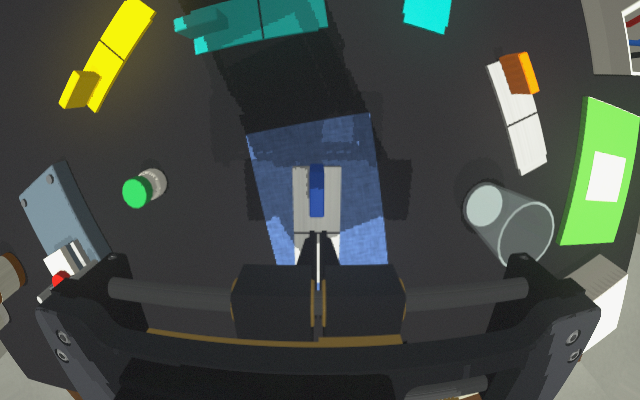

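The wrist view shows the gauge still on the mat at (317,195) and the jaws shut above it. The fingers close at about 0.7/s, so I lifted too early. I reopen halfway and repeat with more closing time.

```bash
python3 - <<'E'
from h import *
from m import rect
d=np.load('/tmp/w2.npz');im,W=d['im'],d['W']
hsv=cv2.cvtColor(im,cv2.COLOR_BGR2HSV);h,sa,v=[hsv[...,i].astype(int) for i in range(3)]
q=np.hypot(W[...,0]-600,W[...,1]-178)<130
m=q&(sa>150)&(h>100)&(h<130)&(W[...,2]>40)&(W[...,2]<56);print('tabtop',m.sum(),rect(W[m]),W[m].mean(0))
E
python3 -m pendant '[[[0.5,0,0,0,0],[0.5,0,0,0,0],[0.5,0,0,0,0],[0.5,0,0,0,0],[0.5,0,0,0,0],[0.5,0,0,0,0],[0.5,0,0,0.03,0],[0.5,0,0,0.06,0]]]'
```

```text
tabtop 642 (array([569.6, 181.6]), array([12.1, 42.5]), 78.0) [568.54188291 181.77979844  48.18882739]
t: 5.0
eef_pos: [570.6, 181.3, 82.6]
tcp_rot: [3.141, 0.002, 2.936]
ft_force: [-0.4, -0.6, -1.0]
opening: 0.497
```

```bash
python3 -m pendant '[[[0.5,0,0,0.04,0],[0.5,0,0,0.0695,0],[0.5,0,0,0.0695,0],[0,0,0,0.0695,0],[0,0,0,0.0695,0],[0,0,0,0.0695,0],[0,0,0,0.0695,0],[0,0,0,0.0695,0]]]'
python3 -m pendant '[[[0,0,0,0,0],[0,0,0,0,0],[0,0,0,0,0],[0,0,0,0,0],[0,0,0,0,0],[0,0,0,0,0],[0,0,0,0,0],[0,0,0,0,0]]]'
```

```text
t: 5.8
eef_pos: [570.3, 181.2, 13.6]
tcp_rot: [3.141, 0.001, 2.936]
ft_force: [-0.1, 0.5, 1.8]
opening: 0.148
t: 6.6
eef_pos: [570.3, 181.2, 13.7]
tcp_rot: [3.141, 0.001, 2.936]
ft_force: [-1.9, 0.1, 5.9]
opening: 0.145
```

```bash
python3 -m pendant '[[[0,0,0,-0.03,0],[0,0,0,-0.065,0],[0,0,0,-0.09,0],[0,0.005,-0.035,-0.09,0],[0,0.011,-0.075,-0.09,-0.1],[0,0.017,-0.115,-0.09,-0.2],[0,0.023,-0.16,-0.09,-0.3],[0,0.029,-0.205,-0.09,-0.4]]]'
python3 - <<'E'
from h import *
s=env.state();print(s['eef_pos'],s['tcp_rot'],s['ft_force'],s['opening'],s['joints'])
d=np.array([432,-202,0])-s['eef_pos'];print(R.from_euler('xyz',s['tcp_rot']).inv().apply(d))
E
```

```text
t: 7.4
eef_pos: [499.0, -14.8, 103.1]
tcp_rot: [3.141, -0.0, -2.943]
ft_force: [1.1, 0.2, -1.5]
opening: 0.142
[498.95403031 -14.84521659 103.06168677] [ 3.14148479e+00 -1.27929044e-04 -2.94257040e+00] [ 1.11635025  0.17852029 -1.53843781] 0.14151542528211722 [-1.62178899e-01  4.71636516e-01  1.98035960e+00  8.75228550e-05
  6.89754332e-01 -1.93206499e+00]
[ 102.62175153 -170.23398534  103.05645422]
```

```bash
python3 -m pendant '[[[0,0.025,-0.042,0,0],[0,0.05,-0.084,0,0],[0,0.075,-0.126,0,0],[0,0.09,-0.15,0,0],[0,0.1025,-0.17,0,0.003],[0,0.1025,-0.17,0,0.003],[0,0.1025,-0.17,0,0.003],[0,0.1025,-0.17,0,0.003]]]'
cat > g.py <<'E'
from h import *
from m import rect
import sys
im,W,s=wrist(sys.argv[1]); hsv=cv2.cvtColor(im,cv2.COLOR_BGR2HSV);h,sa,v=[hsv[...,i].astype(int) for i in range(3)]
np.savez('/tmp/'+sys.argv[1][:-4]+'.npz',im=im,W=W)
print(s['eef_pos'],s['tcp_rot'],s['ft_force'],s['opening'])
uz=s['eef_pos'][2]-12+6
near=np.hypot(W[...,0]-s['eef_pos'][0],W[...,1]-s['eef_pos'][1])<150
m=near&(sa<70)&(v>90)&(abs(W[...,2]-uz)<6);print('blade',m.sum(),rect(W[m]),np.median(W[m][:,2]))
q=np.hypot(W[...,0]-575,W[...,1]+174)<140
m=q&(abs(W[...,2]-30)<5)&(h>90)&(h<125)&(sa>30);print('bed',m.sum(),rect(W[m]),np.median(W[m][:,2]))
m=q&((h<8)|(h>172))&(sa>150)&(W[...,2]>50);p=W[m];print('knob',len(p),p.mean(0),rect(p),np.percentile(p[:,2],[10,50,90]))
m=q&(sa<60)&(v>150)&(W[...,2]>48)&(W[...,2]<72);p=W[m]
if len(p)>20: print('plate',len(p),rect(p),np.linalg.lstsq(np.c_[(p[:,:2]-[614,-166])@np.array([[.981,-.194],[.194,.981]]),np.ones(len(p))],p[:,2],rcond=None)[0])
E
python3 g.py w3.png
```

```text
t: 8.2
eef_pos: [432.3, -199.4, 103.0]
tcp_rot: [3.141, -0.0, -2.95]
ft_force: [0.3, -0.3, -1.8]
opening: 0.15
[ 432.27770275 -199.41358434  103.0414942 ] [ 3.14125079e+00 -1.45742690e-04 -2.94963611e+00] [ 0.26817733 -0.25024395 -1.76122472] 0.14985027439073106
blade 2787 (array([ 464.9, -193.3]), array([103.9,  50.4]), 10.9) 97.68693036069133
bed 367 (array([ 480.6, -192.3]), array([ 10.7, 109.9]), 11.0) 29.735063284331233g.py:12: RuntimeWarning: Mean of empty slice.
  m=q&((h<8)|(h>172))&(sa>150)&(W[...,2]>50);p=W[m];print('knob',len(p),p.mean(0),rect(p),np.percentile(p[:,2],[10,50,90]))
  ret = um.true_divide(
Traceback (most recent call last):
  File "g.py", line 12, in <module>
    m=q&((h<8)|(h>172))&(sa>150)&(W[...,2]>50);p=W[m];print('knob',len(p),p.mean(0),rect(p),np.percentile(p[:,2],[10,50,90]))
                                                                                            ~~~~~~~~~~~~~^^^^^^^^^^^^^^^^^^^
IndexError: index -1 is out of bounds for axis 0 with size 0
```

View pics/w3.png

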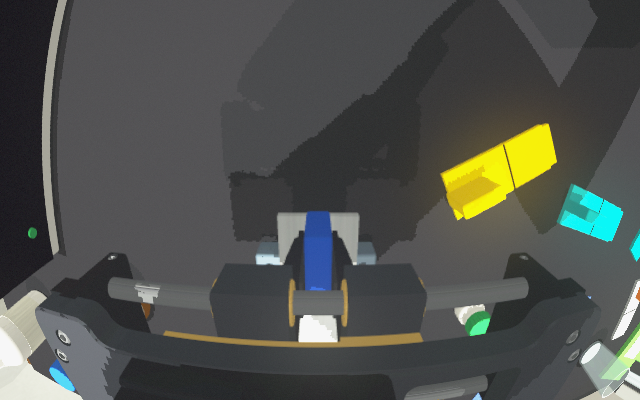

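The wrist view shows the gauge held straight: tab at (318,250), tail at (318,215), holder's rear apron corners at (268,250) and (366,250). In the wrist frame the gauge heading matches the holder to about 0.1°, it sits 2.2 mm off laterally, and the tip is ≈23 mm before the mouth. I correct and lower.

```bash
python3 -m pendant '[[[0,0,-0.0022,0.02,0],[0,0,-0.0022,0.04,0],[0,0,-0.0022,0.05,0],[0,0,-0.0022,0.056,0],[0,0,-0.0022,0.058,0],[0,0,-0.0022,0.059,0],[0,0,-0.0022,0.059,0],[0,0,-0.0022,0.059,0]]]'
python3 - <<'E'
from h import *
d=np.load('/tmp/w3.npz');im,W=d['im'],d['W'];hsv=cv2.cvtColor(im,cv2.COLOR_BGR2HSV)
m=(np.hypot(W[...,0]-432,W[...,1]+199)<150)&(hsv[...,1]<70)&(hsv[...,2]>90)&(abs(W[...,2]-97.5)<6);p=W[m]
print('pitch/roll fit',np.linalg.lstsq(np.c_[(p[:,:2]-[432,-199])@np.array([[.9816,-.1908],[.1908,.9816]]),np.ones(len(p))],p[:,2],rcond=None)[0])
c=cam('side');P=pts(c);im=c['image'];save('side2.png',cv2.resize(im[170:290,310:430],(600,600),interpolation=cv2.INTER_CUBIC))
E
```

```text
t: 9.05
eef_pos: [432.7, -202.4, 44.5]
tcp_rot: [-3.141, 0.001, -2.95]
ft_force: [0.4, 0.9, -1.2]
opening: 0.142
pitch/roll fit [4.40661304e-03 3.99537956e-04 9.74464634e+01]
```

View pics/side2.png

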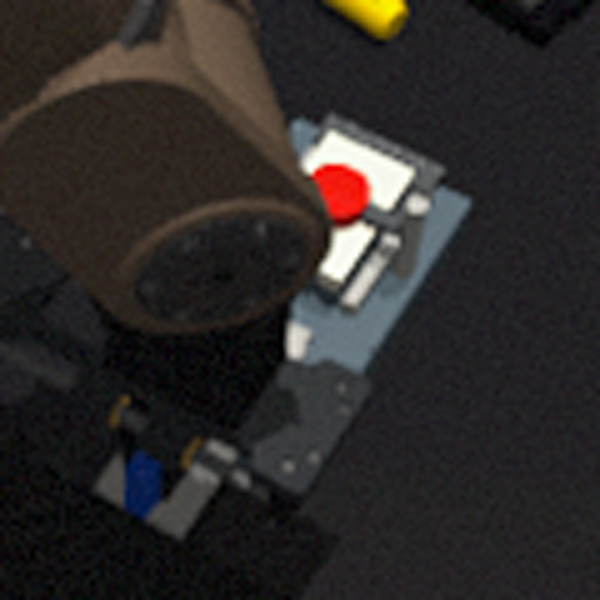

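```bash
python3 -m pendant '[[[0,-0.004,0.0006,0.001,0],[0,-0.010,0.0006,0.0015,0],[0,-0.016,0.0006,0.0015,0],[0,-0.022,0.0006,0.0015,0],[0,-0.028,0.0006,0.0015,0],[0,-0.034,0.0006,0.0015,0],[0,-0.038,0.0006,0.0015,0],[0,-0.04,0.0006,0.0015,0]]]'
cat > s.py <<'E'
from h import *
s=env.state();p=s['eef_pos'];d=np.array([.9816,.1908]);F=s['ft_force']
print('t',s['t'],'tip_x %.1f lat %.1f under %.1f'%(p[:2]@d+120-529.7,p[0]*-.1908+p[1]*.9816+280.5,p[2]-11.7),'yaw',np.degrees(s['tcp_rot'][2])+180,'F along/lat/z',np.round([F[:2]@d,-.1908*F[0]+.9816*F[1],F[2]],1),'M',np.round(s['moment'],2))
E
python3 s.py
```

```text
t: 9.9
eef_pos: [472.1, -194.0, 42.6]
tcp_rot: [-3.142, 0.0, -2.95]
ft_force: [-0.3, 0.0, -1.4]
opening: 0.147
t 9.9 tip_x 16.7 lat -0.0 under 30.9 yaw 10.973542816749358 F along/lat/z [-0.3  0.1 -1.4] M [ 0.02  0.09 -0.04]
```

```bash
python3 -m pendant '[[[0,-0.005,0,0,0],[0,-0.010,0,0,0],[0,-0.015,0,0,0],[0,-0.020,0,0,0],[0,-0.024,0,0,0],[0,-0.027,0,0,0],[0,-0.029,0,0,0],[0,-0.030,0,0,0]]]'; python3 s.py
```

```text
t: 10.7
eef_pos: [501.3, -188.4, 42.6]
tcp_rot: [3.142, 0.0, -2.95]
ft_force: [-0.0, -0.1, -1.4]
opening: 0.147
t 10.7 tip_x 46.4 lat -0.1 under 30.9 yaw 10.961970132884943 F along/lat/z [-0.  -0.1 -1.4] M [ 0.04  0.09 -0.03]
```

```bash
echo 'import sys; sys.exit(int(abs(F[:2]@d)>2))' >> s.py
python3 -m pendant '[[[0,-0.002,0,0,0],[0,-0.004,0,0,0],[0,-0.006,0,0,0],[0,-0.007,0,0,0],[0,-0.008,0,0,0],[0,-0.008,0,0,0],[0,-0.008,0,0,0],[0,-0.008,0,0,0]]]' >/dev/null; python3 s.py &&
python3 -m pendant '[[[0,-0.0002,0,0,0],[0,-0.0004,0,0,0],[0,-0.0006,0,0,0],[0,-0.0008,0,0,0],[0,-0.001,0,0,0],[0,-0.0012,0,0,0],[0,-0.0014,0,0,0],[0,-0.0015,0,0,0]]]' >/dev/null && python3 s.py &&
python3 -m pendant '[[[0,-0.0002,0,0,0],[0,-0.0004,0,0,0],[0,-0.0006,0,0,0],[0,-0.0008,0,0,0],[0,-0.001,0,0,0],[0,-0.0012,0,0,0],[0,-0.0014,0,0,0],[0,-0.0015,0,0,0]]]' >/dev/null && python3 s.py &&
python3 -m pendant '[[[0,-0.0002,0,0,0],[0,-0.0004,0,0,0],[0,-0.0006,0,0,0],[0,-0.0008,0,0,0],[0,-0.001,0,0,0],[0,-0.0012,0,0,0],[0,-0.0014,0,0,0],[0,-0.0015,0,0,0]]]' >/dev/null && python3 s.py
```

```text
t 11.5 tip_x 54.2 lat -0.1 under 30.9 yaw 10.953385574632335 F along/lat/z [-0.2 -1.1 -1.2] M [0.07 0.05 0.01]
t 12.3 tip_x 55.8 lat -0.1 under 30.9 yaw 10.9598257330193 F along/lat/z [-0.2 -0.6 -0.8] M [0.   0.11 0.01]
t 13.1 tip_x 57.3 lat -0.1 under 30.9 yaw 10.953432052528143 F along/lat/z [ 0.2  0.1 -1.7] M [ 0.06  0.1  -0.02]
t 13.9 tip_x 58.8 lat -0.1 under 30.9 yaw 10.957303422085005 F along/lat/z [-0.1  0.6 -1.5] M [0.01 0.11 0.01]
```

```bash

python3 -m pendant '[[[0,-0.0002,0,0,0],[0,-0.0004,0,0,0],[0,-0.0006,0,0,0],[0,-0.0008,0,0,0],[0,-0.001,0,0,0],[0,-0.0012,0,0,0],[0,-0.0014,0,0,0],[0,-0.0015,0,0,0]]]' >/dev/null; python3 s.py &&
python3 -m pendant '[[[0,-0.0002,0,0,0],[0,-0.0004,0,0,0],[0,-0.0006,0,0,0],[0,-0.0008,0,0,0],[0,-0.001,0,0,0],[0,-0.0012,0,0,0],[0,-0.0014,0,0,0],[0,-0.0015,0,0,0]]]' >/dev/null && python3 s.py &&
python3 -m pendant '[[[0,-0.0002,0,0,0],[0,-0.0004,0,0,0],[0,-0.0006,0,0,0],[0,-0.0008,0,0,0],[0,-0.001,0,0,0],[0,-0.0012,0,0,0],[0,-0.0014,0,0,0],[0,-0.0015,0,0,0]]]' >/dev/null && python3 s.py &&
python3 -m pendant '[[[0,-0.0002,0,0,0],[0,-0.0004,0,0,0],[0,-0.0006,0,0,0],[0,-0.0008,0,0,0],[0,-0.001,0,0,0],[0,-0.0012,0,0,0],[0,-0.0014,0,0,0],[0,-0.0015,0,0,0]]]' >/dev/null && python3 s.py &&
python3 -m pendant '[[[0,-0.0002,0,0,0],[0,-0.0004,0,0,0],[0,-0.0006,0,0,0],[0,-0.0008,0,0,0],[0,-0.001,0,0,0],[0,-0.0012,0,0,0],[0,-0.0014,0,0,0],[0,-0.0015,0,0,0]]]' >/dev/null && python3 s.py
```

```text
t 14.7 tip_x 60.3 lat -0.1 under 30.9 yaw 10.954538466020352 F along/lat/z [-0.2  0.  -1.9] M [0.07 0.06 0.01]
t 15.5 tip_x 61.8 lat -0.1 under 30.9 yaw 10.953460004614612 F along/lat/z [ 0.4 -0.6 -1.7] M [ 0.04  0.02 -0.  ]
t 16.3 tip_x 63.3 lat -0.1 under 30.9 yaw 10.955772343386087 F along/lat/z [ 0.1 -0.8 -2.3] M [ 0.03  0.06 -0.  ]
t 17.1 tip_x 64.8 lat -0.1 under 30.9 yaw 10.957716740573403 F along/lat/z [-0.3  0.1 -1.8] M [ 0.07  0.01 -0.01]
t 17.9 tip_x 66.3 lat -0.1 under 30.9 yaw 10.957464766599514 F along/lat/z [-0.4  0.1 -1.6] M [ 0.03  0.06 -0.  ]
```

```bash

python3 -m pendant '[[[0,-0.0002,0,0,0],[0,-0.0004,0,0,0],[0,-0.0006,0,0,0],[0,-0.0008,0,0,0],[0,-0.001,0,0,0],[0,-0.0012,0,0,0],[0,-0.0014,0,0,0],[0,-0.0015,0,0,0]]]' >/dev/null; python3 s.py &&
python3 -m pendant '[[[0,-0.0002,0,0,0],[0,-0.0004,0,0,0],[0,-0.0006,0,0,0],[0,-0.0008,0,0,0],[0,-0.001,0,0,0],[0,-0.0012,0,0,0],[0,-0.0014,0,0,0],[0,-0.0015,0,0,0]]]' >/dev/null && python3 s.py &&
python3 -m pendant '[[[0,-0.0002,0,0,0],[0,-0.0004,0,0,0],[0,-0.0006,0,0,0],[0,-0.0008,0,0,0],[0,-0.001,0,0,0],[0,-0.0012,0,0,0],[0,-0.0014,0,0,0],[0,-0.0015,0,0,0]]]' >/dev/null && python3 s.py &&
python3 -m pendant '[[[0,-0.0002,0,0,0],[0,-0.0004,0,0,0],[0,-0.0006,0,0,0],[0,-0.0008,0,0,0],[0,-0.001,0,0,0],[0,-0.0012,0,0,0],[0,-0.0014,0,0,0],[0,-0.0015,0,0,0]]]' >/dev/null && python3 s.py &&
python3 -m pendant '[[[0,-0.0002,0,0,0],[0,-0.0004,0,0,0],[0,-0.0006,0,0,0],[0,-0.0008,0,0,0],[0,-0.001,0,0,0],[0,-0.0012,0,0,0],[0,-0.0014,0,0,0],[0,-0.0015,0,0,0]]]' >/dev/null && python3 s.py
```

```text
t 18.7 tip_x 67.8 lat -0.1 under 30.9 yaw 10.954250566808014 F along/lat/z [ 0.1 -0.3 -1.3] M [-0.03  0.06  0.02]
t 19.5 tip_x 69.3 lat -0.1 under 30.9 yaw 10.957049838600142 F along/lat/z [-0.2 -0.7 -1.3] M [-0.02  0.02  0.05]
t 20.3 tip_x 70.8 lat -0.1 under 30.9 yaw 10.954651523704598 F along/lat/z [ 0.6 -0.  -2. ] M [ 0.07  0.06 -0.02]
t 21.1 tip_x 72.3 lat -0.1 under 30.9 yaw 10.954127819610761 F along/lat/z [-0.1  0.8 -2. ] M [ 0.01  0.1  -0.01]
t 21.9 tip_x 73.8 lat -0.1 under 30.9 yaw 10.956404621848094 F along/lat/z [ 0.1  0.9 -1.6] M [ 0.08  0.07 -0.01]
```

```bash

python3 -m pendant '[[[0,-0.0002,0,0,0],[0,-0.0004,0,0,0],[0,-0.0006,0,0,0],[0,-0.0008,0,0,0],[0,-0.001,0,0,0],[0,-0.0012,0,0,0],[0,-0.0014,0,0,0],[0,-0.0015,0,0,0]]]' >/dev/null; python3 s.py &&
python3 -m pendant '[[[0,-0.0002,0,0,0],[0,-0.0004,0,0,0],[0,-0.0006,0,0,0],[0,-0.0008,0,0,0],[0,-0.001,0,0,0],[0,-0.0012,0,0,0],[0,-0.0014,0,0,0],[0,-0.0015,0,0,0]]]' >/dev/null && python3 s.py &&
python3 -m pendant '[[[0,-0.0002,0,0,0],[0,-0.0004,0,0,0],[0,-0.0006,0,0,0],[0,-0.0008,0,0,0],[0,-0.001,0,0,0],[0,-0.0012,0,0,0],[0,-0.0014,0,0,0],[0,-0.0015,0,0,0]]]' >/dev/null && python3 s.py &&
python3 -m pendant '[[[0,-0.0002,0,0,0],[0,-0.0004,0,0,0],[0,-0.0006,0,0,0],[0,-0.0008,0,0,0],[0,-0.001,0,0,0],[0,-0.0012,0,0,0],[0,-0.0014,0,0,0],[0,-0.0015,0,0,0]]]' >/dev/null && python3 s.py
```

```text
t 22.7 tip_x 75.3 lat -0.1 under 30.9 yaw 10.954877191249437 F along/lat/z [-0.4  0.1 -1.6] M [-0.03  0.1   0.06]
t 23.5 tip_x 76.1 lat 0.1 under 30.9 yaw 10.951925161574962 F along/lat/z [-6.4 -1.2  1.4] M [-0.29  1.01 -0.05]
```

Contact at tip_x ≈ 76 mm with 6.4 N along the gap, inside the stop's 58–79 mm range and well under 20 N. I ease the preload, settle the blade on the bed and open.

```bash
python3 -m pendant '[[[0,0.0002,0,0.0004,0],[0,0.0002,0,0.0008,0],[0.45,0.0002,0,0.0008,0],[0.45,0.0002,0,0.0008,0],[0.45,0.0002,0,0.0008,0],[0.45,0.0002,0,0.0008,0],[0.45,0.0002,0,0.0008,0],[0.45,0.0002,0,0.0008,0]]]' ; python3 s.py
```

```text
t: 24.3
eef_pos: [531.0, -182.7, 41.8]
tcp_rot: [3.142, 0.0, -2.95]
ft_force: [-0.3, -0.2, -0.9]
opening: 0.451
t 24.3 tip_x 76.7 lat -0.1 under 30.1 yaw 10.956998125547415 F along/lat/z [-0.4 -0.2 -0.9] M [ 0.08  0.04 -0.07]
```

```bash
python3 -m pendant '[[[0.45,0,0,-0.02,0],[0.45,0,0,-0.05,0],[0.45,0,0,-0.08,0],[0,0,0,-0.105,0],[0,-0.03,0,-0.105,0],[0,-0.06,0,-0.105,0],[0,-0.0843,0,-0.105,0],[0,-0.0843,0,-0.105,0]]]' 
python3 - <<'E'
from h import *
from m import rect
s=env.state();print(s['eef_pos'])
im,W,s=wrist('w4.png');hsv=cv2.cvtColor(im,cv2.COLOR_BGR2HSV);h,sa,v=[hsv[...,i].astype(int) for i in range(3)]
o=np.array([529.7*.9816+280.5*.1908,529.7*.1908-280.5*.9816]);print('mouth',o)
L=(W[...,:2]-o)@np.array([[.9816,-.1908],[.1908,.9816]]); L=np.dstack([L,W[...,2]])
q=(abs(L[...,1])<60)&(L[...,0]>-130)&(L[...,0]<110)
for n,m in(('tab',(sa>150)&(h>100)&(h<130)&(L[...,2]>70)&(L[...,2]<84)),('blade',(sa<70)&(v>90)&(abs(L[...,2]-36)<3)&(L[...,0]<-2)),('bed',(abs(L[...,2]-30)<3)&(sa>30)&(h>90)&(h<125)),('knob',((h<8)|(h>172))&(sa>150)),('plate',(sa<60)&(v>120)&(L[...,2]>50)&(L[...,2]<72))):
    p=L[q&m]
    if len(p)>10: print(n,len(p),p.mean(0).round(1),rect(p),np.percentile(p[:,2],[5,50,95]).round(1))
E
```

```text
t: 25.1
eef_pos: [615.7, -166.1, 146.5]
tcp_rot: [-3.141, 0.001, -2.949]
ft_force: [-0.5, 0.0, -0.1]
opening: 0.086
[ 615.65768447 -166.08597902  146.52251326]
mouth [ 573.47292 -174.27204]
tab 146 [-51.3  -0.   75.8] (array([-47.4,   0.2]), array([12.3, 36.9]), 89.9) [74.6 75.7 76.8]
blade 3050 [-34.2  -0.1  36.2] (array([-46.7,   2.8]), array([91.6, 95.6]), 3.8) [34.5 36.3 37.5]
bed 9607 [-31.4   1.5  30.3] (array([2.8, 0.3]), array([204. , 110.1]), 0.2) [29.  30.3 31.5]
knob 1334 [39.4  0.4 73.7] (array([40.2,  0.5]), array([33.3, 34.2]), 1.8) [71.8 74.  75.1]
plate 4101 [34.9  0.5 61. ] (array([41.3,  0.6]), array([84.6, 97.9]), 0.7) [58.5 60.1 69.3]
```

View pics/w4.png

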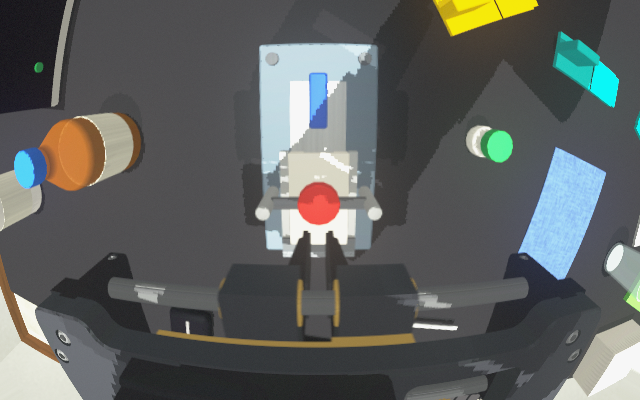

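The wrist view shows the gauge released with its tab at (318,100), straight and centred in the gap. The plate is still up, knob at (319,203), top at z≈74. Next I go down onto the knob.

```bash
python3 -m pendant '[[[0,0,0,0.015,0],[0,0,0,0.035,0],[0,0,0,0.05,0],[0,0,0,0.06,0],[0,0,0,0.065,0],[0,0,0,0.0665,0],[0,0,0,0.0665,0],[0,0,0,0.0665,0]]]' ; python3 s.py
```

```text
t: 25.95
eef_pos: [613.9, -166.7, 80.9]
tcp_rot: [-3.141, 0.001, -2.95]
ft_force: [-0.1, -0.8, -0.3]
opening: 0.005
t 25.95 tip_x 161.1 lat -0.3 under 69.2 yaw 10.958929162887387 F along/lat/z [-0.3 -0.8 -0.3] M [0.05 0.01 0.02]
```

```bash
python3 -m pendant '[[[0,0,0.0005,0.002,0],[0,0,0.0005,0.004,0],[0,0,0.0005,0.006,0],[0,0,0.0005,0.008,0],[0,0,0.0005,0.0095,0],[0,0,0.0005,0.011,0],[0,0,0.0005,0.012,0],[0,0,0.0005,0.012,0]]]' ; python3 s.py; python3 -m pendant '[[[0,0,0,0.001,0],[0,0,0,0.002,0],[0,0,0,0.003,0],[0,0,0,0.004,0],[0,0,0,0.0045,0],[0,0,0,0.005,0],[0,0,0,0.005,0],[0,0,0,0.005,0]]]' ; python3 s.py
```

```text
t: 26.75
eef_pos: [613.7, -166.1, 68.6]
tcp_rot: [-3.141, 0.0, -2.95]
ft_force: [-0.8, 1.1, 4.0]
opening: 0.006
t 26.75 tip_x 161.0 lat 0.4 under 56.9 yaw 10.961111315617899 F along/lat/z [-0.6  1.3  4. ] M [0.24 0.13 0.  ]
t: 27.55
eef_pos: [613.7, -166.1, 63.7]
tcp_rot: [-3.142, 0.0, -2.95]
ft_force: [-0.8, 2.2, 5.8]
opening: 0.006
t 27.55 tip_x 161.0 lat 0.3 under 52.0 yaw 10.957335103372912 F along/lat/z [-0.3  2.3  5.8] M [ 0.22  0.26 -0.02]
```

```bash
python3 -m pendant '[[[0,0,0,0.0003,0],[0,0,0,0.0006,0],[0,0,0,0.0009,0],[0,0,0,0.0012,0],[0,0,0,0.0014,0],[0,0,0,0.0014,0],[0,0,0,0.0014,0],[0,0,0,0.0014,0]]]' ; python3 s.py; python3 -m pendant '[[[0,0,0,0.0001,0],[0,0,0,0.0002,0],[0,0,0,0.0003,0],[0,0,0,0.0004,0],[0,0,0,0.0005,0],[0,0,0,0.0005,0],[0,0,0,0.0005,0],[0,0,0,0.0005,0]]]' ; python3 s.py
```

```text
t: 28.35
eef_pos: [613.7, -166.1, 62.4]
tcp_rot: [-3.141, 0.001, -2.95]
ft_force: [-1.8, 0.8, 6.7]
opening: 0.006
t 28.35 tip_x 161.0 lat 0.3 under 50.7 yaw 10.953984628977423 F along/lat/z [-1.6  1.2  6.7] M [0.26 0.28 0.03]
t: 29.15
eef_pos: [613.8, -166.1, 62.3]
tcp_rot: [-3.141, 0.001, -2.95]
ft_force: [-2.8, 1.7, 9.9]
opening: 0.007
t 29.15 tip_x 161.1 lat 0.3 under 50.6 yaw 10.956707764623928 F along/lat/z [-2.5  2.2  9.9] M [ 0.27  0.54 -0.01]
```

```bash
python3 -m pendant '[[[0,0,0,0.0002,0],[0,0,0,0.0004,0],[0,0,0,0.0006,0],[0,0,0,0.0008,0],[0,0,0,0.001,0],[0,0,0,0.001,0],[0,0,0,0.001,0],[0,0,0,0.001,0]]]' ; python3 s.py
```

```text
t: 29.95
eef_pos: [613.8, -166.1, 62.3]
tcp_rot: [-3.141, 0.001, -2.95]
ft_force: [-5.8, 2.3, 19.2]
opening: 0.002
t 29.95 tip_x 161.1 lat 0.3 under 50.6 yaw 10.966005755161603 F along/lat/z [-5.2  3.4 19.2] M [ 0.48  1.12 -0.06]
```

Seated: the fingertip height stays at 62.3 mm while the force climbs to 19 N. I retreat straight up and look.

```bash
python3 -m pendant '[[[0,0,0,-0.0015,0],[0,0,0,-0.01,0],[0,0,0,-0.03,0],[0,0,0,-0.055,0],[0,0,0,-0.075,0],[0,0,0,-0.085,0],[0,0,0,-0.085,0],[0,0,0,-0.085,0]]]' 
python3 - <<'E'
from h import *
from m import rect
im,W,s=wrist('w5.png');hsv=cv2.cvtColor(im,cv2.COLOR_BGR2HSV);h,sa,v=[hsv[...,i].astype(int) for i in range(3)]
print(s['eef_pos'],s['ft_force'])
o=np.array([573.47,-174.27])
L=(W[...,:2]-o)@np.array([[.9816,-.1908],[.1908,.9816]]); L=np.dstack([L,W[...,2]])
q=(abs(L[...,1])<60)&(L[...,0]>-130)&(L[...,0]<110)
for n,m in(('tab',(sa>150)&(h>100)&(h<130)&(L[...,2]>70)&(L[...,2]<84)),('bed',(abs(L[...,2]-30)<3)&(sa>30)&(h>90)&(h<125)),('knob',((h<8)|(h>172))&(sa>150)&(L[...,2]>50)),('blade',(sa<70)&(v>90)&(abs(L[...,2]-36)<4)&(L[...,0]<-4)&(L[...,0]>-70)&(abs(L[...,1])<24)),('plate',(sa<60)&(v>120)&(L[...,2]>42)&(L[...,2]<60)&(abs(L[...,1])<25)&(L[...,0]>2)&(L[...,0]<80))):
    p=L[q&m]
    if len(p)>10: print(n,len(p),p.mean(0).round(1),rect(p),np.percentile(p[:,2],[5,50,95]).round(1),'slopes',np.linalg.lstsq(np.c_[p[:,:2],np.ones(len(p))],p[:,2],rcond=None)[0].round(4))
E
```

```text
t: 30.75
eef_pos: [613.2, -166.0, 144.7]
tcp_rot: [3.141, -0.001, -2.95]
ft_force: [-0.3, -0.9, 0.4]
opening: 0.001
[ 613.24248181 -166.03826001  144.66968487] [-0.33596735 -0.91192184  0.36334274]
tab 141 [-52.2  -0.3  75.9] (array([-48.6,   0.1]), array([12.2, 34.2]), 89.7) [74.5 75.9 77.2] slopes [2.15000e-02 2.41000e-02 7.70078e+01]
bed 9852 [-31.9   1.5  30.2] (array([2.6, 0.2]), array([110.1, 204.2]), 89.8) [29.  30.3 31.5] slopes [-5.00000e-04 -2.00000e-04  3.02348e+01]
knob 1243 [39.8  0.4 62. ] (array([40.5,  0.3]), array([34.1, 34.2]), 88.0) [60.3 62.3 63.4] slopes [4.58000e-02 2.50000e-03 6.02151e+01]
blade 2577 [-30.9  -0.1  36.3] (array([-36.4,  -0. ]), array([48. , 64.8]), 89.9) [35.2 36.3 37.5] slopes [-1.50000e-03  9.00000e-04  3.62762e+01]
plate 2987 [35.  -0.2 48.8] (array([41.,  0.]), array([50. , 77.9]), 90.0) [47.3 48.4 55.2] slopes [ 5.70000e-03 -2.90000e-03  4.86198e+01]
```

View pics/w5.png

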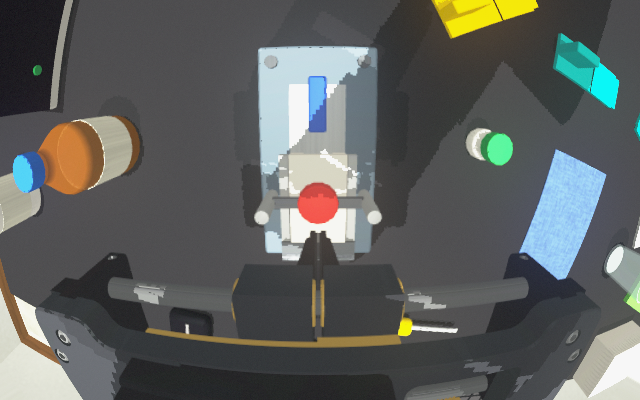

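The wrist view shows the plate down and level: knob at (318,203), top 62.3 mm, plate slope ≈0.006. The tab at (317,104) has not moved (rear edge -65.7 mm against -65.9 before).

```bash
python3 -c "
from cell import env
print(env.job_done(), env.state()['t'])"
```

```text
the job is handed in; nothing more can be done
the job is handed in; nothing more can be done
```

I slid the blue gauge into the gap until it met the stop, let it go there, and pressed the clamp plate down onto the blade. The job is handed in. The last move ended at t ≈ 31 s, within the 54 s limit; handing in gave no verdict.

- **Touching the stop:** I felt it at about 76 mm from the mouth, with 6.4 N along the gap at the last reading. That is well under the 20 N that moves it. I cannot see the stop, so its position is known by touch only.
- **Pressing:** the plate seated at 62.3 mm, and the most force I read on the knob was about 19 N, under the 40 N limit. Force readings come only at the end of each move.
- **Last check of gauge and plate:**
  - The knob top is at 62.3 mm, where under 63.8 mm is required.
  - The plate tilt is about 0.006 rad.
  - The blade is flat and centred, with its heading within about 0.3° of the gap.
  - The gauge did not shift while I pressed: the rear edge of its tab read -65.7 mm, against -65.9 mm before.
- **One disagreement:** fitting a slope to the knob points alone gave 0.046 rad. I put that down to points from the side of the knob and trusted the plate fit.
- **What went wrong:** my first grasp lifted before the fingers had closed. The gauge had not moved, and the second grasp held.
- **Other things on the bench:** I had no contact with them, and those visible in the last picture look unmoved. I did not measure them.

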